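# Cull the broken shortbread with the serving tongs

## Robot

A 7-joint arm with a two-finger parallel gripper is mounted at the origin on a cart in front of the work surface, level with it; the furniture and walls round the work are solid. World frame = base frame: x ahead of the robot, y to its left, z up, the work surface at z = 0. Lengths are in m, angles in rad, forces in N, time in s.
With the tool pointing down it reaches from about 0.4 to 0.85 m from the base axis. Payload 10.4 kg.
Tool frame: the origin (TCP) lies at the very end of the fingers, on their centre line; the grasp point (between the pads) lies 19 mm behind it; z points along the fingers, y is the line along which they close (so a half turn about z gives the same grasp; the last joint's range is limited). The gripper opens to 87 mm and grips with 3 to 60 N. Pads are 19 mm wide; open, the fingers measure 117 mm over their backs; the gripper's body (75 mm by 190 mm) begins 51 mm behind the grasp point.
Start: joints at [1.148, 0.332, -0.065, 1.46, 0.022, 1.35, -0.088], TCP at [0.243, -0.576, 0.223] pointing down, gripper open.
Joint ranges: [-2.6, 2.6], [-0.5, 2.12], [-1.47, 1.34], [0.16, 2.42], [-1.27, 4.41], [0.06, 2.06], [-2.6, 2.6]. Speed limits (rad/s): [2.22, 2.22, 2.79, 2.79, 3.14, 3.14, 3.14].

## Interface

Orientations are given as a rotation vector (axis times angle).
In Python, from cell import sense, capture, finish_job gives the robot as it stands.
- The arm moves only by the shell command python3 -m crank 'ROWS' [FORCE]. ROWS is JSON, a list of rows, each an object of numbers: "rx", "ry", "rz": the turn, a rotation vector about the tool's x, y, z in degrees; "tx", "ty", "tz": the shift along the tool's x, y, z in mm; "gripper": the finger opening in mm, from 0 to 87. A call has 1 to 20 rows; each row is the pose to reach, as a shift and turn from the pose commanded when the call began, along the tool's axes at that moment; what a row does not reach only later rows make up. A row lasts 1/8 s, in which the tool goes at most 62.5 mm and 10.7 degrees, less where a joint would pass 70% of its speed; a pose out of reach is approached as far as the arm can. A call with a gripper value outside its range is refused whole. The fingers move at their own pace and stop on an object; FORCE is the grip in N (left out, the last holds). Time passes only in rows, so rows that repeat a pose let the fingers close. It gives the time, the measured TCP pose, the force, the opening and the grip force at its end, in the units of the state.
- sense(): the state, without advancing time (a new reading comes with each control period).
- capture(name): name is "side" or "top"; returns a dict with "image" (480x640x3 uint8, red, green, blue), "camera_matrix" (3x3 intrinsics, pixels), "k1" (the pictures are not rectified: a ray, as slopes to the right and down, at radius r is drawn at 1 + k1 r^2 times it, then the intrinsics apply), "position" and "orientation" of the camera in the world. Camera axes: x right, y down, z forward; pixel columns grow to the right and rows downward; lengths in m; the calibration is good to about 2 mm. A picture is of the moment at which its call begins. There is no depth.
- finish_job(): hands the job in; it is judged then, once.
The state is a dict: "time": time; "joint_pos": joint angles; "qvel": joint speeds; "joint_efforts": joint torques, N m; "position": TCP position; "eef_rot": TCP orientation; "force": force on the tool from outside, world axes, zero at the start; "wrist_torque": the same for the moment, N m; "width": opening from 0.0 (shut) to 1.0 (fully open); "grasp_force": force on a finger pad.
Only numpy, scipy, OpenCV 4.12 (cv2) and the standard library are available. Lean on these libraries where they do the work, as an engineer would, in place of code of your own. Each camera call takes 0.05 s, during which the arm holds its last target. There are 200 camera calls.

## Task

Some of the shortbread fingers on the serving board are broken short. Take the tongs out of their stand, squeeze them to pick up every broken piece and put it in the white bowl, heaping none above the rim, leave the whole fingers lying on the board, and finally put the tongs back upright in their stand. The gripper must touch no biscuit itself, only the tongs may, and leave the jar, tin and cup behind the board alone.

Things in the scene. Friction and masses are not known exactly. Their poses are not given: they have to be found in the camera images.
- tongs: Sprung steel tongs, 80 g, 118 mm tall, standing tips down in the stand. Origin midway between the tips at their lower ends; z runs up to the hinge bar (axis z = 112 mm, top 118 mm), y is the line along which the arms close, x across. Half a turn about z makes no difference. Tips: 14 mm wide along x, 5 mm thick, parallel when 20 mm apart.
- tongs_plates (a point): Midway between the tongs' two flat finger plates, at z = 78 mm; pinch them here along the tongs' y. Plates are 24 mm wide along x, z = 58 to 96 mm, and when open they spread downward, so flat pads bear on their lower part: there 49 mm over them untouched (tip gap 50, 60 over the tips), about 46 mm at a 44 mm gap, 36 mm at a 20 mm gap (plates parallel), about 32 mm shut.
- tongs_left (a joint): Closing angle of each arm of the tongs (both move alike): 0 untouched, held open by springs against a stop; 0.134 with a 20 mm tip gap; about 0.215 shut. The springs need about 3 N on each plate to begin and 7 N at 0.134 rad, so plates squeezed 1.5 mm or more are held safely; a 40 N squeeze is ample to hold a biscuit in the tips.
- stand: Wooden stand for the tongs, fixed to the worktop; foot 64 x 104 mm. Origin under its centre. Rectangular open well, 26 mm along its x by 70 mm along its y, floor at z = 6 mm, rim at z = 42 mm. The tongs stand in it with their y along its y (either way round), tips on the floor.
- board: Dark wooden serving board, fixed, 210 mm along its x, 370 mm along its y, 14 mm thick; origin under its centre, top at z = 14 mm.
- bowl: White bowl, loose, 166 mm across the rim, 58 mm high, inner floor about 80 mm across at z = 6 mm, sides sloping outward; origin under its centre. It and the stand may be on either side of the board.
- jam_jar: Jam jar, 65 mm across, 97 mm high, behind the board; bystander; origin under its centre.
- food_tin: Food tin, 57 mm across, 72 mm high, behind the board; bystander; origin under its centre.
- red_cup: Red cup with a handle, 69 x 94 mm, 72 mm high, behind the board; bystander; origin under its centre.
- whole_1: Whole shortbread finger, 64 mm along its x, 20 mm along its y, 14 mm thick, lying flat on the board; origin at the centre of its underside, z up.
- whole_2: Whole shortbread finger, 64 mm along its x, 20 mm along its y, 14 mm thick, lying flat on the board; origin at the centre of its underside, z up.
- whole_3: Whole shortbread finger, 64 mm along its x, 20 mm along its y, 14 mm thick, lying flat on the board; origin at the centre of its underside, z up.
- whole_4: Whole shortbread finger, 64 mm along its x, 20 mm along its y, 14 mm thick, lying flat on the board; origin at the centre of its underside, z up.
- broken_1: Broken shortbread finger (may be absent), only 34 mm along its x, 20 mm along its y, 14 mm thick, its +x end ragged (a stub 11 mm wide over the last 5 mm, beside the middle line); starts flat on the board; origin at the centre of its underside, z up. 14 g.
- broken_2: Broken shortbread finger (may be absent), only 34 mm along its x, 20 mm along its y, 14 mm thick, its +x end ragged (a stub 11 mm wide over the last 5 mm, beside the middle line); starts flat on the board; origin at the centre of its underside, z up. 14 g.
- broken_3: Broken shortbread finger (may be absent), only 34 mm along its x, 20 mm along its y, 14 mm thick, its +x end ragged (a stub 11 mm wide over the last 5 mm, beside the middle line); starts flat on the board; origin at the centre of its underside, z up. 14 g.
- broken_4: Broken shortbread finger (may be absent), only 34 mm along its x, 20 mm along its y, 14 mm thick, its +x end ragged (a stub 11 mm wide over the last 5 mm, beside the middle line); starts flat on the board; origin at the centre of its underside, z up. 14 g.
- broken_5: Broken shortbread finger (may be absent), only 34 mm along its x, 20 mm along its y, 14 mm thick, its +x end ragged (a stub 11 mm wide over the last 5 mm, beside the middle line); starts flat on the board; origin at the centre of its underside, z up. 14 g.
- broken_6: Broken shortbread finger (may be absent), only 34 mm along its x, 20 mm along its y, 14 mm thick, its +x end ragged (a stub 11 mm wide over the last 5 mm, beside the middle line); starts flat on the board; origin at the centre of its underside, z up. 14 g.

How it is judged:
On the way, in this order (a step that is already met when the one before it is completed fails the run):
1. the tongs are lifted out of their stand (z of tongs in the frame of stand above 0.05 m), for 0.2 s.
2. every broken piece lies in the bowl (horizontal distance between each of broken_1, broken_2, broken_3, broken_4, broken_5, broken_6 and bowl below 0.075 m and z of each of broken_1, broken_2, broken_3, broken_4, broken_5, broken_6 in the frame of bowl below 0.058 m and linear speed of each of broken_1, broken_2, broken_3, broken_4, broken_5, broken_6 below 0.03 m/s), for 0.3 s.
At the end, for the whole second after the job is handed in: Every broken piece rests in the upright bowl (within 75 mm of its axis, below its rim), every whole finger lies flat on the board, and the tongs stand released and upright (within 0.25 rad) in the stand's well, tips within 12 mm of its floor (all of step 2 and x of whole_1 in the frame of board between -0.105 and 0.105 m and y of whole_1 in the frame of board between -0.185 and 0.185 m and z of whole_1 in the frame of board between 0.008 and 0.022 m and angle between each of whole_1, whole_2, whole_3, whole_4, bowl's own z axis and vertical below 0.15 rad and x of whole_2 in the frame of board between -0.105 and 0.105 m and y of whole_2 in the frame of board between -0.185 and 0.185 m and z of whole_2 in the frame of board between 0.008 and 0.022 m and x of whole_3 in the frame of board between -0.105 and 0.105 m and y of whole_3 in the frame of board between -0.185 and 0.185 m and z of whole_3 in the frame of board between 0.008 and 0.022 m and x of whole_4 in the frame of board between -0.105 and 0.105 m and y of whole_4 in the frame of board between -0.185 and 0.185 m and z of whole_4 in the frame of board between 0.008 and 0.022 m and horizontal distance between tongs and stand below 0.03 m and z of tongs in the frame of stand below 0.018 m and angle between tongs's own z axis and vertical below 0.25 rad and linear speed of tongs below 0.03 m/s); the robot touches nothing.
It fails at once if the gripper or arm touches a biscuit (contact force between any of the fingers, the arm and broken_1 above 0.3 N or contact force between any of the fingers, the arm and broken_2 above 0.3 N or contact force between any of the fingers, the arm and broken_3 above 0.3 N or contact force between any of the fingers, the arm and broken_4 above 0.3 N or contact force between any of the fingers, the arm and broken_5 above 0.3 N or contact force between any of the fingers, the arm and broken_6 above 0.3 N or contact force between any of the fingers, the arm and whole_1 above 0.3 N or contact force between any of the fingers, the arm and whole_2 above 0.3 N or contact force between any of the fingers, the arm and whole_3 above 0.3 N or contact force between any of the fingers, the arm and whole_4 above 0.3 N).
It fails at once if the jar, tin or cup behind the board is moved more than 3 cm or tipped (distance of any of jam_jar, food_tin, red_cup from where it was at the start of the episode above 0.03 m or angle between any of jam_jar, food_tin, red_cup's own z axis and vertical above 0.4 rad).
Of broken_1, broken_2, broken_3, broken_4, broken_5, broken_6 only 4 to 6 are there at a start; the rules pass over those that are not, and their reading is None.
At some moment in a run one of broken_1, broken_2, broken_3, broken_4, broken_5, broken_6 may be knocked a few centimetres aside while the robot is not near it.
It also fails if it takes over 210 s, if anything falls off the work surface, if the arm or the gripper's body presses on something with over 40 N, if the wrist force passes 120 N, or if a joint passes its speed limit or range.

## Working session

There is one attempt and no reset: what is moved stays moved. The work goes in short steps, Python scripts to look and compute and a shell command to move; the robot and the scene stay as the last step left them, time stands still between calls to the robot, and variables do not carry over. Pictures are saved under pics/ and viewed, at most 14 in all, crops included, and the job is handed in when it is done.

```bash
mkdir -p pics; ls
python3 - <<'E'
from cell import sense,capture
import cv2
s=sense();print(s)
for n in("top","side"):
    c=capture(n);cv2.imwrite(f"pics/{n}0.png",c["image"][:,:,::-1]);print(n,c["camera_matrix"],c["k1"],c["position"],c["orientation"])
E
```

```text
pics
{'time': 0.0, 'joint_pos': array([ 1.14837865,  0.33287971, -0.06469808,  1.46092844,  0.02159378,
        1.34991892, -0.08847121]), 'qvel': array([-7.10697330e-04,  5.20096905e-05,  4.25470069e-04, -1.12972807e-03,
        5.24510351e-04, -1.25959210e-04, -4.95780686e-04]), 'joint_efforts': array([ 1.12426233e-04, -6.23237801e+01,  2.46640330e-02, -3.89892733e+01,
       -6.13692217e-02,  3.95834120e-02,  1.70532467e-04]), 'position': array([ 0.24312493, -0.57535068,  0.2217552 ]), 'eef_rot': array([-3.07764319e+00, -6.23651280e-01,  5.43151104e-04]), 'force': array([0.0958002 , 0.30039757, 0.13555563]), 'wrist_torque': array([0.02465425, 0.02624591, 0.02931339]), 'grasp_force': 0.0, 'width': 1.001412496747344}
top [[606.45418257   0.         323.63211106]
 [  0.         606.45418257 239.48654079]
 [  0.           0.           1.        ]] 0.010661617853195162 [ 0.51178775 -0.00594991  1.56082204] [-2.1802919   2.1833692  -0.07195783]
side [[619.47693474   0.         317.64102344]
 [  0.         619.47693474 240.40429374]
 [  0.           0.           1.        ]] -0.09266570687817953 [0.14492944 1.03726549 0.80270476] [-0.55352636  2.52595617 -1.39040021]
```

View pics/top0.png

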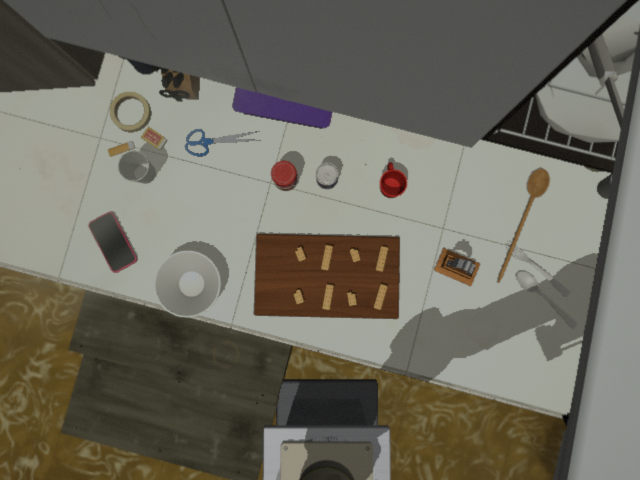

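View pics/side0.png

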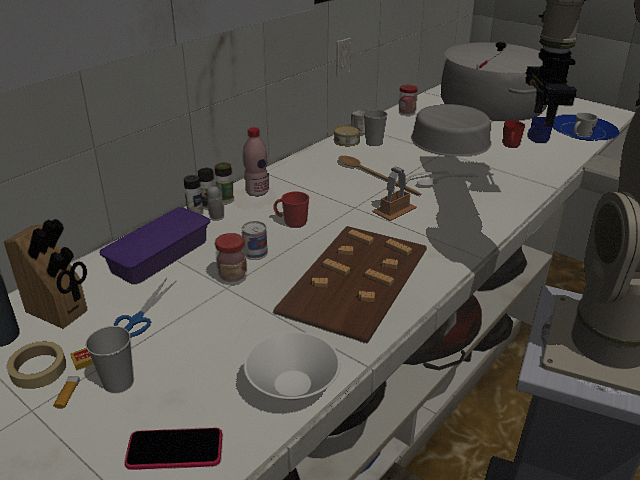

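The top view shows four wholes (327,257), (382,259), (328,296) and (381,296), and four broken pieces (300,254), (354,255), (298,296) and (351,298). The stand is at (458,265) and the bowl at (188,283). The side view agrees.

```bash
cat > h.py <<'E'
import numpy as np,cv2
from scipy.spatial.transform import Rotation as R
from cell import sense,capture
def dist(c): return np.array([c["k1"],0,0,0,0.])
def p2w(c,uv,z):
    n=cv2.undistortPoints(np.array(uv,float).reshape(-1,1,2),c["camera_matrix"],dist(c))[:,0]
    d=R.from_rotvec(c["orientation"]).apply(np.c_[n,np.ones(len(n))]); p=np.array(c["position"])
    return p+d*((z-p[2])/d[:,2])[:,None]
def w2p(c,P):
    q=R.from_rotvec(c["orientation"]).inv().apply(np.array(P,float).reshape(-1,3)-c["position"])
    return cv2.projectPoints(q,np.zeros(3),np.zeros(3),c["camera_matrix"],dist(c))[0][:,0]
def crop(c,u0,v0,w,h,k,name):
    im=c["image"][v0:v0+h,u0:u0+w,::-1]; cv2.imwrite(name,cv2.resize(im,None,fx=k,fy=k,interpolation=cv2.INTER_CUBIC))
def biscuits(c,z=.028,region=(255,233,400,319)):
    hsv=cv2.cvtColor(c["image"],cv2.COLOR_RGB2HSV); m=np.uint8((hsv[...,2]>120)&(hsv[...,0]<30)&(hsv[...,1]>60))*255
    k=np.zeros_like(m);u0,v0,u1,v1=region;k[v0:v1,u0:u1]=1;m*=k
    out=[]
    for q in cv2.findContours(m,cv2.RETR_EXTERNAL,cv2.CHAIN_APPROX_NONE)[0]:
        if len(q)<12: continue
        w=p2w(c,q[:,0,:],z)[:,:2]; (x,y),(a,b),t=cv2.minAreaRect((w*1000).astype(np.float32))
        if a<b: a,b,t=b,a,t+90
        out.append((round(x),round(y),round(a),round(b),round((t+90)%180-90)))
    return sorted(out)
E
python3 - <<'E'
from h import *
c=capture("top")
for b in biscuits(c): print(b)
crop(c,425,235,64,60,10,"pics/stand.png")
crop(c,250,225,160,100,5,"pics/board.png")
print(p2w(c,[(255,233),(400,237),(399,319),(254,315)],.014))
# bowl
hsv=cv2.cvtColor(c["image"],cv2.COLOR_RGB2HSV)
print(p2w(c,[(156,283),(220,283),(188,251),(188,316)],.058))
E
```

```text
(474, -66, 32, 18, 11)
(478, -138, 61, 18, -17)
(478, -6, 62, 18, -10)
(478, 68, 33, 17, 19)
(574, -143, 62, 18, -13)
(577, -4, 62, 18, -11)
(584, -75, 32, 18, 18)
(586, 64, 32, 18, 22)
[[ 0.64027881  0.17908012  0.014     ]
 [ 0.62939217 -0.19182558  0.014     ]
 [ 0.42129379 -0.18713165  0.014     ]
 [ 0.43166504  0.18013765  0.014     ]]
[[0.51292093 0.41790636 0.058     ]
 [0.51267811 0.25954613 0.058     ]
 [0.592051   0.33992904 0.058     ]
 [0.4317114  0.33748343 0.058     ]]
```

View pics/stand.png

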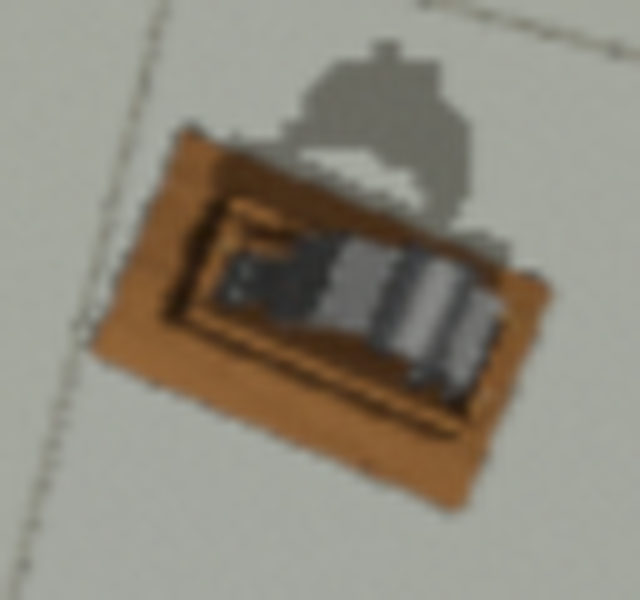

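View pics/board.png

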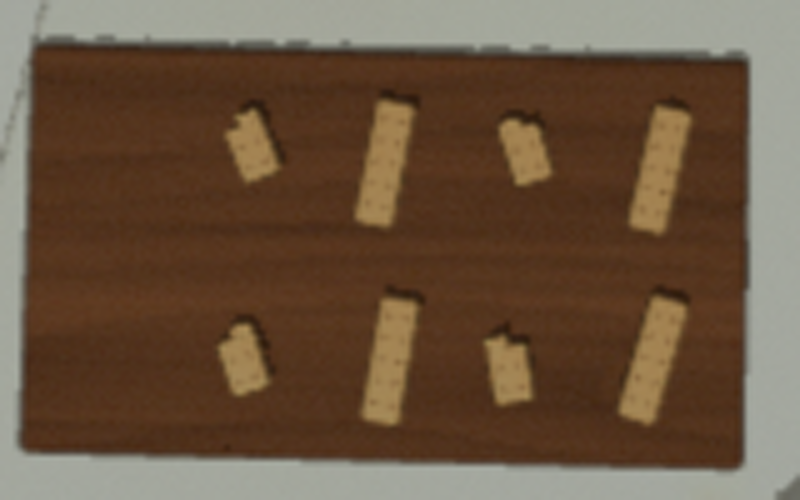

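The stand crop gives foot corners at full-frame (443.5,247.5), (480,264), (470.5,286) and (434.5,270), with the hinge bar near (468.5,265.5). The board crop confirms four broken pieces with ragged ends up and left, well clear of the wholes.

```bash
cat >> h.py <<'E'
def goal(x,y,z,ang):
    """rows' numbers to bring TCP to x,y,z (mm), pointing down, tool y along heading ang (deg, mod 180)"""
    s=sense(); T=R.from_rotvec(s["eef_rot"]); M=T.as_matrix(); d=M.T@(np.array([x,y,z])/1e3-s["position"])*1e3
    cand=[]
    for a in (ang,ang+180):
        a=np.radians(a); Y=np.array([np.cos(a),np.sin(a),0]); Z=np.array([0,0,-1.]); G=np.c_[np.cross(Y,Z),Y,Z]
        r=np.degrees(R.from_matrix(M.T@G).as_rotvec()); cand.append(r)
    cand.sort(key=np.linalg.norm)
    print("t",d.round(1),"r",cand[0].round(1),"alt rz",cand[1].round(0)[2],"| q1,q7",s["joint_pos"][[0,6]].round(2),"pos",(s["position"]*1e3).round(1),"toolY",round(float(np.degrees(np.arctan2(M[1,1],M[0,1]))),1),"t",round(s["time"],1),"w",round(s["width"]*87,1),"F",s["force"].round(1))
E
python3 - <<'E'
from h import *
c=capture("top")
for z in (0.006,0.012):
    f=p2w(c,[(443.5,247.5),(480,264),(470.5,286),(434.5,270)],z); print(f.round(4),f.mean(0),np.linalg.norm(np.diff(f[[0,1,2,3,0]],axis=0),axis=1))
    e=f[1]-f[0]+f[2]-f[3]; print("ang",np.degrees(np.arctan2(e[1],e[0])))
# well rim corners
w=p2w(c,[(448,255.5),(472,278.5),(443,267.5)],.042);print(w)
print("bar",p2w(c,[(468.8,266)],.118))
c2=capture("side"); crop(c2,365,155,60,70,8,"pics/stand2.png")
E
```

```text
[[ 0.6028 -0.3039  0.006 ]
 [ 0.5604 -0.3964  0.006 ]
 [ 0.5043 -0.3711  0.006 ]
 [ 0.5452 -0.28    0.006 ]] [ 0.55319944 -0.33785979  0.006     ] [0.10173737 0.06150637 0.09981162 0.06234757]
ang -114.40251629016896
[[ 0.6025 -0.3028  0.012 ]
 [ 0.5602 -0.3949  0.012 ]
 [ 0.5044 -0.3697  0.012 ]
 [ 0.5451 -0.279   0.012 ]] [ 0.55303964 -0.33657897  0.012     ] [0.10134477 0.06126902 0.09942645 0.06210698]
ang -114.40251629016898
[[ 0.58064392 -0.30793366  0.042     ]
 [ 0.52316528 -0.36673205  0.042     ]
 [ 0.55065863 -0.29498492  0.042     ]]
bar [[ 0.5522008  -0.34166962  0.118     ]]
```

View pics/stand2.png

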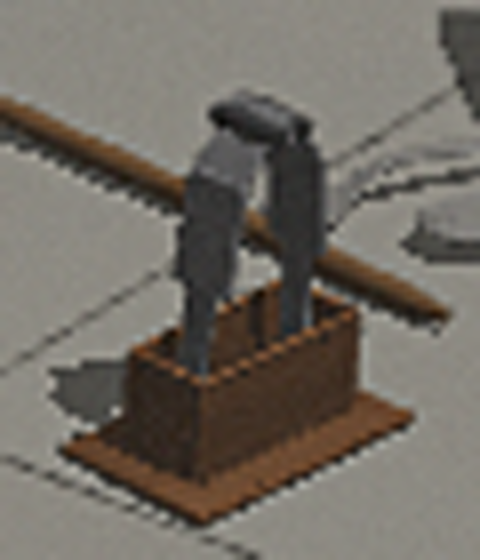

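The side crop shows the tongs standing upright, about centred in the well. The stand centre is about (553,-338) with its y axis heading 65.6°.

Run:
```python
from h import *
goal(553,-338,200,65.6)
```

```text
t [377.8 -98.2  22.3] r [-0.   0.  47.3] alt rz -133.0 | q1,q7 [ 1.15 -0.09] pos [ 243.2 -575.6  222.2] toolY -67.1 t 0.2 w 87.3 F [0.5 0.7 0.6]
```

```bash
python3 -m crank '[{"tx":189,"ty":-49,"tz":11,"rz":23.6,"gripper":87},{"tx":189,"ty":-49,"tz":11,"rz":23.6},{"tx":189,"ty":-49,"tz":11,"rz":23.6},{"tx":378,"ty":-98,"tz":22,"rz":47.3},{"tx":378,"ty":-98,"tz":22,"rz":47.3},{"tx":378,"ty":-98,"tz":22,"rz":47.3},{"tx":378,"ty":-98,"tz":22,"rz":47.3},{"tx":378,"ty":-98,"tz":22,"rz":47.3},{"tx":378,"ty":-98,"tz":22,"rz":47.3},{"tx":378,"ty":-98,"tz":22,"rz":47.3}]'
python3 - <<'E'
from h import *
goal(553,-338,65,65.6)
c=capture("side"); crop(c,345,105,110,120,5,"pics/above.png")
E
```

```text
t [377.8 -98.2 157.3] r [-0.   0.  47.3] alt rz -133.0 | q1,q7 [ 1.15 -0.09] pos [ 243.2 -575.6  222.2] toolY -67.1 t 0.2 w 87.3 F [0.5 0.7 0.6]invalid input
```

View pics/above.png

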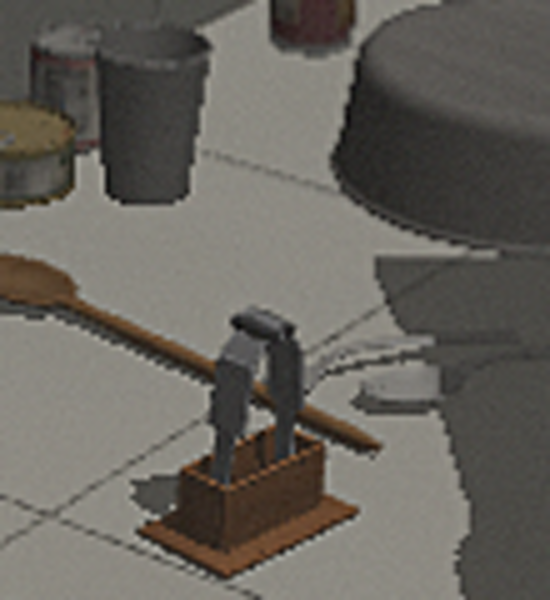

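The picture shows the scene unchanged: the move was refused, probably because each row needs all its keys.

```bash
python3 -m crank '[{"rx":0,"ry":0,"rz":24,"tx":189,"ty":-49,"tz":11,"gripper":87},{"rx":0,"ry":0,"rz":47.3,"tx":378,"ty":-98,"tz":22,"gripper":87},{"rx":0,"ry":0,"rz":47.3,"tx":378,"ty":-98,"tz":22,"gripper":87},{"rx":0,"ry":0,"rz":47.3,"tx":378,"ty":-98,"tz":22,"gripper":87},{"rx":0,"ry":0,"rz":47.3,"tx":378,"ty":-98,"tz":22,"gripper":87},{"rx":0,"ry":0,"rz":47.3,"tx":378,"ty":-98,"tz":22,"gripper":87},{"rx":0,"ry":0,"rz":47.3,"tx":378,"ty":-98,"tz":22,"gripper":87},{"rx":0,"ry":0,"rz":47.3,"tx":378,"ty":-98,"tz":22,"gripper":87},{"rx":0,"ry":0,"rz":47.3,"tx":378,"ty":-98,"tz":22,"gripper":87},{"rx":0,"ry":0,"rz":47.3,"tx":378,"ty":-98,"tz":22,"gripper":87}]' 40
python3 - <<'E'
from h import *
goal(553,-338,65,65.6)
E
```

```text
time: 1.55
position: [0.5523, -0.3398, 0.2008]
eef_rot: [3.069, -0.667, 0.0]
force: [-0.2, -0.7, -0.0]
width: 1.0
grasp_force: 0.0
t [-1.000e-01 -2.100e+00  1.358e+02] r [ 0.  -0.  -0.1] alt rz 180.0 | q1,q7 [ 0.59 -1.56] pos [ 552.3 -339.8  200.8] toolY -114.5 t 1.6 w 87.0 F [-0.2 -0.7 -0. ]
```

```bash
python3 -m crank '[{"rx":0,"ry":0,"rz":0,"tx":0,"ty":-2,"tz":40,"gripper":87},{"rx":0,"ry":0,"rz":0,"tx":0,"ty":-2,"tz":70,"gripper":87},{"rx":0,"ry":0,"rz":0,"tx":0,"ty":-2,"tz":95,"gripper":87},{"rx":0,"ry":0,"rz":0,"tx":0,"ty":-2,"tz":115,"gripper":87},{"rx":0,"ry":0,"rz":0,"tx":0,"ty":-2,"tz":135,"gripper":87},{"rx":0,"ry":0,"rz":0,"tx":0,"ty":-2,"tz":135,"gripper":87},{"rx":0,"ry":0,"rz":0,"tx":0,"ty":-2,"tz":135,"gripper":87}]' 40
python3 - <<'E'
from h import *
goal(553,-338,65,65.6)
c=capture("side"); crop(c,345,85,110,120,5,"pics/down.png")
E
```

```text
time: 2.42
position: [0.5547, -0.3368, 0.0664]
eef_rot: [3.07, -0.664, 0.002]
force: [0.2, -0.1, 1.0]
width: 1.0
grasp_force: 0.0
t [-1.   1.8  1.4] r [ 0.  -0.1  0. ] alt rz -180.0 | q1,q7 [ 0.59 -1.58] pos [ 554.7 -336.8   66.4] toolY -114.4 t 2.4 w 87.0 F [ 0.2 -0.1  1. ]
```

View pics/down.png

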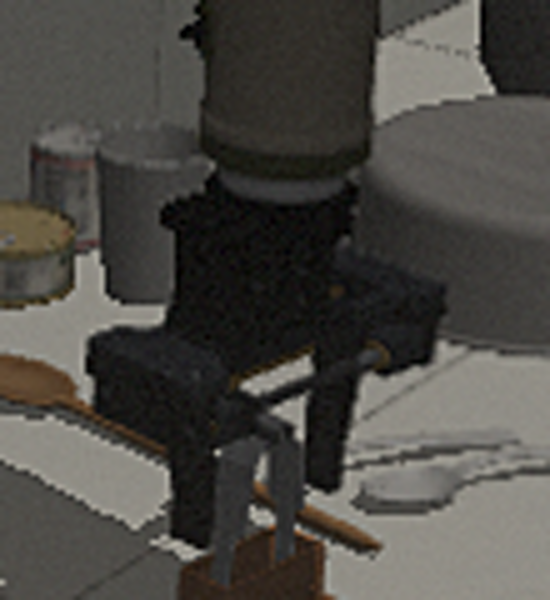

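The tongs stand between the open fingers and roughly centred. Next I pinch to 43 mm and check before lifting.

```bash
python3 -m crank '[{"rx":0,"ry":0,"rz":0,"tx":0,"ty":0,"tz":0,"gripper":43},{"rx":0,"ry":0,"rz":0,"tx":0,"ty":0,"tz":0,"gripper":43},{"rx":0,"ry":0,"rz":0,"tx":0,"ty":0,"tz":0,"gripper":43},{"rx":0,"ry":0,"rz":0,"tx":0,"ty":0,"tz":0,"gripper":43},{"rx":0,"ry":0,"rz":0,"tx":0,"ty":0,"tz":0,"gripper":43},{"rx":0,"ry":0,"rz":0,"tx":0,"ty":0,"tz":0,"gripper":43},{"rx":0,"ry":0,"rz":0,"tx":0,"ty":0,"tz":0,"gripper":43},{"rx":0,"ry":0,"rz":0,"tx":0,"ty":0,"tz":0,"gripper":43}]' 40
python3 - <<'E'
from h import *
goal(553,-338,65,65.6)
E
```

```text
time: 3.48
position: [0.5541, -0.3366, 0.0655]
eef_rot: [3.071, -0.664, -0.0]
force: [-0.4, -1.0, -0.6]
width: 0.492
grasp_force: 4.1
t [-0.4  1.7  0.5] r [ 0. -0.  0.] alt rz -180.0 | q1,q7 [ 0.59 -1.58] pos [ 554.1 -336.6   65.5] toolY -114.4 t 3.5 w 42.8 F [-0.4 -1.  -0.6]
```

Gripped at 42.8 mm with the tips about 36 mm apart. Next, lift out.

```bash
python3 -m crank '[{"rx":0,"ry":0,"rz":0,"tx":0,"ty":0,"tz":-15,"gripper":43},{"rx":0,"ry":0,"rz":0,"tx":0,"ty":0,"tz":-40,"gripper":43},{"rx":0,"ry":0,"rz":0,"tx":0,"ty":0,"tz":-80,"gripper":43},{"rx":0,"ry":0,"rz":0,"tx":0,"ty":0,"tz":-110,"gripper":43},{"rx":0,"ry":0,"rz":0,"tx":0,"ty":0,"tz":-110,"gripper":43},{"rx":0,"ry":0,"rz":0,"tx":0,"ty":0,"tz":-110,"gripper":43},{"rx":0,"ry":0,"rz":0,"tx":0,"ty":0,"tz":-110,"gripper":43}]' 40
python3 - <<'E'
from h import *
c=capture("side"); crop(c,345,35,110,160,4,"pics/lift.png")
c=capture("top"); print(biscuits(c))
goal(474,-66,130,101)
E
```

```text
time: 4.35
position: [0.5536, -0.3362, 0.1744]
eef_rot: [-3.07, 0.664, 0.003]
force: [0.4, 0.2, -0.8]
width: 0.494
grasp_force: 3.7
[(474, -66, 33, 19, 9), (478, -138, 62, 19, -18), (478, -6, 62, 19, -10), (478, 68, 33, 19, 16), (574, -143, 62, 19, -13), (577, -4, 62, 18, -11), (584, -75, 32, 19, 16), (586, 64, 32, 19, 21)]
t [-184.2 -213.2   44.9] r [ -0.    0.1 -35.4] alt rz 145.0 | q1,q7 [ 0.59 -1.56] pos [ 553.8 -336.3  174.6] toolY -114.4 t 4.5 w 43.2 F [-0.2  0.  -0.9]
```

View pics/lift.png

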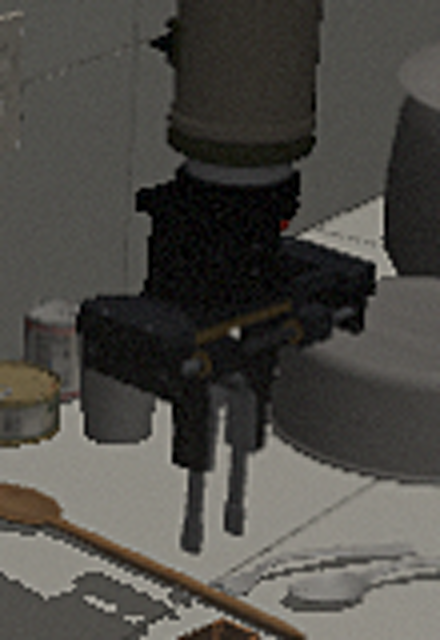

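The tongs hang straight in the gripper, clear of the stand. Going to the first piece at (474,-66).

```bash
python3 -m crank '[{"rx":0,"ry":0,"rz":-9,"tx":-40,"ty":-45,"tz":0,"gripper":44},{"rx":0,"ry":0,"rz":-18,"tx":-80,"ty":-90,"tz":0,"gripper":44},{"rx":0,"ry":0,"rz":-27,"tx":-120,"ty":-135,"tz":20,"gripper":44},{"rx":0,"ry":0,"rz":-35,"tx":-155,"ty":-180,"tz":40,"gripper":44},{"rx":0,"ry":0,"rz":-35,"tx":-184,"ty":-213,"tz":45,"gripper":44},{"rx":0,"ry":0,"rz":-35,"tx":-184,"ty":-213,"tz":45,"gripper":44},{"rx":0,"ry":0,"rz":-35,"tx":-184,"ty":-213,"tz":45,"gripper":44},{"rx":0,"ry":0,"rz":-35,"tx":-184,"ty":-213,"tz":45,"gripper":44}]' 40
python3 - <<'E'
from h import *
c=capture("side"); print(w2p(c,[.474,-.066,.028])); crop(c,310,180,150,130,5,"pics/over1.png")
goal(474,-66,78,100.5)
E
```

```text
time: 5.45
position: [0.4748, -0.0677, 0.1306]
eef_rot: [3.128, 0.287, 0.0]
force: [0.3, -0.3, -1.2]
width: 0.502
grasp_force: 3.5
[[389.93964788 260.4420506 ]]
t [-0.5 -1.7 52.5] r [ 0. -0.  0.] alt rz -180.0 | q1,q7 [ 0.42 -1.38] pos [474.8 -67.6 130.5] toolY -79.5 t 5.5 w 44.3 F [-0.7  0.3 -0.9]
```

View pics/over1.png

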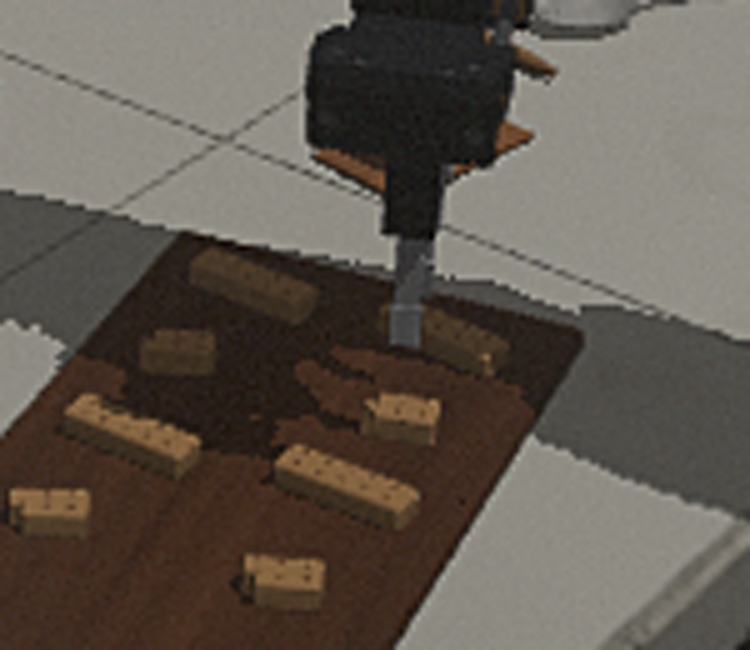

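The tips hang above the piece and in line with it. Descend, squeeze and lift.

```bash
python3 -m crank '[{"rx":0,"ry":0,"rz":0,"tx":0,"ty":-2,"tz":20,"gripper":45},{"rx":0,"ry":0,"rz":0,"tx":0,"ty":-2,"tz":38,"gripper":45},{"rx":0,"ry":0,"rz":0,"tx":0,"ty":-2,"tz":53,"gripper":45},{"rx":0,"ry":0,"rz":0,"tx":0,"ty":-2,"tz":53,"gripper":45},{"rx":0,"ry":0,"rz":0,"tx":0,"ty":-2,"tz":53,"gripper":45},{"rx":0,"ry":0,"rz":0,"tx":0,"ty":-2,"tz":53,"gripper":25},{"rx":0,"ry":0,"rz":0,"tx":0,"ty":-2,"tz":53,"gripper":25},{"rx":0,"ry":0,"rz":0,"tx":0,"ty":-2,"tz":53,"gripper":25},{"rx":0,"ry":0,"rz":0,"tx":0,"ty":-2,"tz":53,"gripper":25},{"rx":0,"ry":0,"rz":0,"tx":0,"ty":-2,"tz":53,"gripper":25},{"rx":0,"ry":0,"rz":0,"tx":0,"ty":-2,"tz":53,"gripper":25}]' 40
python3 - <<'E'
from h import *
goal(474,-66,78,100.5)
E
```

```text
time: 6.88
position: [0.4746, -0.0646, 0.078]
eef_rot: [3.128, 0.29, 0.001]
force: [-0.2, -0.0, 5.8]
width: 0.41
grasp_force: 40.0
t [-0.9  1.2  0. ] r [ 0.  -0.1  0.1] alt rz -180.0 | q1,q7 [ 0.41 -1.41] pos [474.6 -64.6  78. ] toolY -79.4 t 6.9 w 35.7 F [-0.2 -0.   5.8]
```

Width 35.7 mm means a 20 mm tip gap, so the biscuit is held. Lift and compute the bowl approach.

```bash
python3 -m crank '[{"rx":0,"ry":0,"rz":0,"tx":0,"ty":0,"tz":-20,"gripper":25},{"rx":0,"ry":0,"rz":0,"tx":0,"ty":0,"tz":-50,"gripper":25},{"rx":0,"ry":0,"rz":0,"tx":0,"ty":0,"tz":-80,"gripper":25},{"rx":0,"ry":0,"rz":0,"tx":0,"ty":0,"tz":-80,"gripper":25},{"rx":0,"ry":0,"rz":0,"tx":0,"ty":0,"tz":-80,"gripper":25}]' 40
python3 - <<'E'
from h import *
goal(492,339,158,100.5)
c=capture("side"); crop(c,310,160,150,150,4,"pics/held1.png")
E
```

```text
time: 7.5
position: [0.4736, -0.0645, 0.1566]
eef_rot: [-3.128, -0.29, 0.002]
force: [0.5, 0.2, -0.8]
width: 0.412
grasp_force: 40.0
t [  92.3 -393.3   -1.4] r [-0.   0.1  0.1] alt rz -180.0 | q1,q7 [ 0.43 -1.37] pos [473.6 -64.5 156.6] toolY -79.4 t 7.5 w 35.8 F [ 0.5  0.2 -0.8]
```

View pics/held1.png

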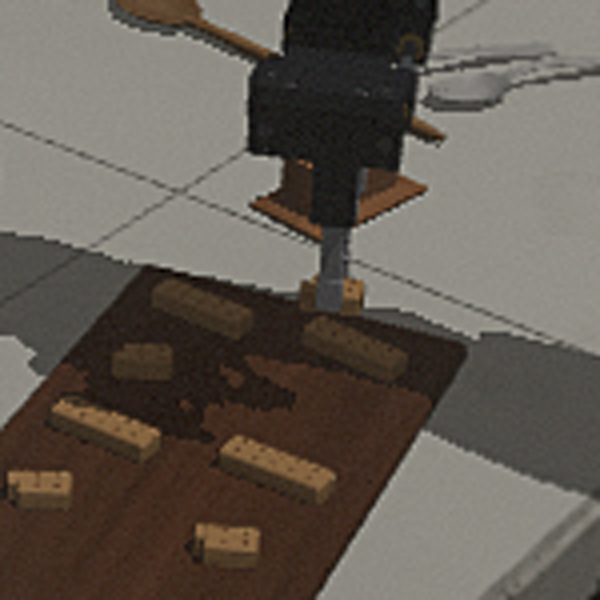

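The biscuit is held firmly between the tips. Traverse to the bowl.

```bash
python3 -m crank '[{"rx":0,"ry":0,"rz":0,"tx":10,"ty":-45,"tz":0,"gripper":25},{"rx":0,"ry":0,"rz":0,"tx":23,"ty":-95,"tz":0,"gripper":25},{"rx":0,"ry":0,"rz":0,"tx":35,"ty":-145,"tz":0,"gripper":25},{"rx":0,"ry":0,"rz":0,"tx":47,"ty":-195,"tz":0,"gripper":25},{"rx":0,"ry":0,"rz":0,"tx":58,"ty":-245,"tz":0,"gripper":25},{"rx":0,"ry":0,"rz":0,"tx":70,"ty":-295,"tz":0,"gripper":25},{"rx":0,"ry":0,"rz":0,"tx":81,"ty":-345,"tz":0,"gripper":25},{"rx":0,"ry":0,"rz":0,"tx":92,"ty":-393,"tz":0,"gripper":25},{"rx":0,"ry":0,"rz":0,"tx":92,"ty":-393,"tz":0,"gripper":25},{"rx":0,"ry":0,"rz":0,"tx":92,"ty":-393,"tz":0,"gripper":25},{"rx":0,"ry":0,"rz":0,"tx":92,"ty":-393,"tz":0,"gripper":25}]' 40
python3 - <<'E'
from h import *
goal(492,339,82,100.5)
E
```

```text
time: 8.93
position: [0.4927, 0.337, 0.157]
eef_rot: [3.127, 0.287, -0.001]
force: [-0.4, 0.7, -1.1]
width: 0.408
grasp_force: 40.0
t [-0.3 -2.2 75. ] r [ 0.1  0.  -0. ] alt rz 180.0 | q1,q7 [-0.15 -2.24] pos [492.7 337.  157. ] toolY -79.5 t 8.9 w 35.5 F [-0.4  0.7 -1.1]
```

```bash
python3 -m crank '[{"rx":0,"ry":0,"rz":0,"tx":0,"ty":-2,"tz":30,"gripper":25},{"rx":0,"ry":0,"rz":0,"tx":0,"ty":-2,"tz":55,"gripper":25},{"rx":0,"ry":0,"rz":0,"tx":0,"ty":-2,"tz":75,"gripper":25},{"rx":0,"ry":0,"rz":0,"tx":0,"ty":-2,"tz":75,"gripper":25},{"rx":0,"ry":0,"rz":0,"tx":0,"ty":-2,"tz":75,"gripper":25},{"rx":0,"ry":0,"rz":0,"tx":0,"ty":-2,"tz":75,"gripper":43},{"rx":0,"ry":0,"rz":0,"tx":0,"ty":-2,"tz":75,"gripper":43},{"rx":0,"ry":0,"rz":0,"tx":0,"ty":-2,"tz":75,"gripper":43},{"rx":0,"ry":0,"rz":0,"tx":0,"ty":-2,"tz":75,"gripper":43},{"rx":0,"ry":0,"rz":0,"tx":0,"ty":-2,"tz":75,"gripper":43},{"rx":0,"ry":0,"rz":0,"tx":0,"ty":-2,"tz":40,"gripper":43},{"rx":0,"ry":0,"rz":0,"tx":0,"ty":-2,"tz":0,"gripper":43},{"rx":0,"ry":0,"rz":0,"tx":0,"ty":-2,"tz":0,"gripper":43}]' 40
python3 - <<'E'
from h import *
c=capture("top"); print(biscuits(c),biscuits(c,.02,(155,250,222,317)))
goal(478,68,130,106)
c=capture("side"); crop(c,230,270,130,130,4,"pics/drop1.png")
E
```

```text
time: 10.55
position: [0.4932, 0.342, 0.1608]
eef_rot: [-3.126, -0.29, -0.008]
force: [0.7, -0.9, -0.8]
width: 0.494
grasp_force: 3.7
[(467, -4, 39, 18, -10), (478, 68, 33, 17, 19), (583, -145, 44, 18, -13), (592, -77, 23, 7, 45)] []
t [-64.5 265.8  28.4] r [-0.  -0.1 -5.4] alt rz 175.0 | q1,q7 [-0.16 -2.25] pos [492.5 341.1 158.7] toolY -79.4 t 10.6 w 43.4 F [-0.3 -0.4 -2.5]
```

View pics/drop1.png

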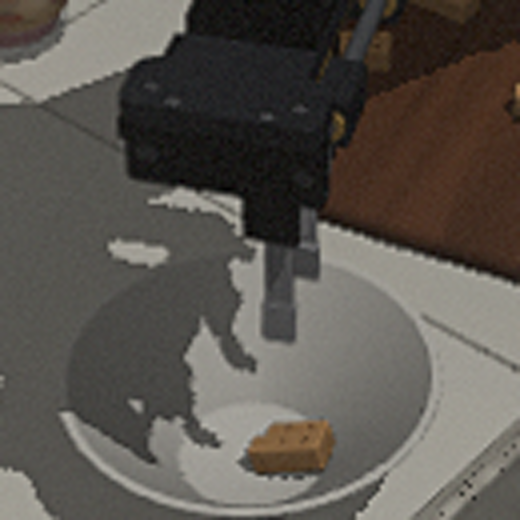

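Piece 1 lies flat on the bowl floor toward the near side. Next is the piece at (478,68).

```bash
python3 -m crank '[{"rx":0,"ry":0,"rz":-2,"tx":-11,"ty":45,"tz":0,"gripper":44},{"rx":0,"ry":0,"rz":-4,"tx":-23,"ty":95,"tz":0,"gripper":44},{"rx":0,"ry":0,"rz":-7,"tx":-35,"ty":145,"tz":5,"gripper":44},{"rx":0,"ry":0,"rz":-7,"tx":-48,"ty":195,"tz":15,"gripper":44},{"rx":0,"ry":0,"rz":-7,"tx":-60,"ty":240,"tz":25,"gripper":44},{"rx":0,"ry":0,"rz":-7,"tx":-65,"ty":266,"tz":28,"gripper":44},{"rx":0,"ry":0,"rz":-7,"tx":-65,"ty":266,"tz":28,"gripper":44},{"rx":0,"ry":0,"rz":-7,"tx":-65,"ty":266,"tz":28,"gripper":44},{"rx":0,"ry":0,"rz":-7,"tx":-65,"ty":266,"tz":28,"gripper":44}]' 40
python3 - <<'E'
from h import *
c=capture("top"); print(biscuits(c))
c=capture("side"); print(w2p(c,[.478,.068,.028])); m=biscuits(c,.028,(290,230,430,310)); print(m)
goal(478,68,78,107.5)
E
```

```text
time: 11.78
position: [0.4768, 0.0684, 0.1293]
eef_rot: [-3.104, -0.484, 0.0]
force: [-0.5, -0.1, -1.2]
width: 0.508
grasp_force: 3.5
[(452, -4, 13, 10, 90), (578, -143, 54, 18, -13)]
[[366.80010336 293.16678445]]
[(471, -3, 48, 16, -10), (478, 71, 31, 18, 16)]
t [ 1.   0.5 51.5] r [-0.   0.   0.2] alt rz -180.0 | q1,q7 [ 0.31 -1.56] pos [476.9  68.2 129.5] toolY -72.3 t 11.9 w 44.3 F [-0.2  0.3 -0.5]
```

```bash
python3 -m crank '[{"rx":0,"ry":0,"rz":0,"tx":0,"ty":0,"tz":20,"gripper":45},{"rx":0,"ry":0,"rz":0,"tx":0,"ty":0,"tz":38,"gripper":45},{"rx":0,"ry":0,"rz":0,"tx":0,"ty":0,"tz":52,"gripper":45},{"rx":0,"ry":0,"rz":0,"tx":0,"ty":0,"tz":52,"gripper":45},{"rx":0,"ry":0,"rz":0,"tx":0,"ty":0,"tz":52,"gripper":45},{"rx":0,"ry":0,"rz":0,"tx":0,"ty":0,"tz":52,"gripper":25},{"rx":0,"ry":0,"rz":0,"tx":0,"ty":0,"tz":52,"gripper":25},{"rx":0,"ry":0,"rz":0,"tx":0,"ty":0,"tz":52,"gripper":25},{"rx":0,"ry":0,"rz":0,"tx":0,"ty":0,"tz":52,"gripper":25},{"rx":0,"ry":0,"rz":0,"tx":0,"ty":0,"tz":52,"gripper":25},{"rx":0,"ry":0,"rz":0,"tx":0,"ty":0,"tz":52,"gripper":25},{"rx":0,"ry":0,"rz":0,"tx":0,"ty":0,"tz":32,"gripper":25},{"rx":0,"ry":0,"rz":0,"tx":0,"ty":0,"tz":2,"gripper":25},{"rx":0,"ry":0,"rz":0,"tx":0,"ty":0,"tz":-28,"gripper":25},{"rx":0,"ry":0,"rz":0,"tx":0,"ty":0,"tz":-28,"gripper":25},{"rx":0,"ry":0,"rz":0,"tx":0,"ty":0,"tz":-28,"gripper":25}]' 40
python3 - <<'E'
from h import *
goal(532,339,158,107.5)
E
```

```text
time: 13.88
position: [0.4764, 0.067, 0.1566]
eef_rot: [3.104, 0.481, -0.002]
force: [-0.5, -0.3, -0.5]
width: 0.41
grasp_force: 40.0
t [ 135.2 -242.4   -1.5] r [-0.   0.1  0.1] alt rz -180.0 | q1,q7 [ 0.32 -1.55] pos [476.4  67.  156.6] toolY -72.4 t 13.9 w 35.6 F [-0.5 -0.3 -0.5]
```

Held (35.6 mm). Next, to the bowl's far half, lowering and releasing in the same run.

```bash
python3 -m crank '[{"rx":0,"ry":0,"rz":0,"tx":25,"ty":-45,"tz":0,"gripper":25},{"rx":0,"ry":0,"rz":0,"tx":53,"ty":-95,"tz":0,"gripper":25},{"rx":0,"ry":0,"rz":0,"tx":81,"ty":-145,"tz":0,"gripper":25},{"rx":0,"ry":0,"rz":0,"tx":109,"ty":-195,"tz":0,"gripper":25},{"rx":0,"ry":0,"rz":0,"tx":135,"ty":-242,"tz":0,"gripper":25},{"rx":0,"ry":0,"rz":0,"tx":135,"ty":-242,"tz":0,"gripper":25},{"rx":0,"ry":0,"rz":0,"tx":135,"ty":-242,"tz":0,"gripper":25},{"rx":0,"ry":0,"rz":0,"tx":135,"ty":-242,"tz":30,"gripper":25},{"rx":0,"ry":0,"rz":0,"tx":135,"ty":-242,"tz":55,"gripper":25},{"rx":0,"ry":0,"rz":0,"tx":135,"ty":-242,"tz":75,"gripper":25},{"rx":0,"ry":0,"rz":0,"tx":135,"ty":-242,"tz":75,"gripper":25},{"rx":0,"ry":0,"rz":0,"tx":135,"ty":-242,"tz":75,"gripper":25},{"rx":0,"ry":0,"rz":0,"tx":135,"ty":-242,"tz":75,"gripper":43},{"rx":0,"ry":0,"rz":0,"tx":135,"ty":-242,"tz":75,"gripper":43},{"rx":0,"ry":0,"rz":0,"tx":135,"ty":-242,"tz":75,"gripper":43},{"rx":0,"ry":0,"rz":0,"tx":135,"ty":-242,"tz":75,"gripper":43},{"rx":0,"ry":0,"rz":0,"tx":135,"ty":-242,"tz":75,"gripper":43},{"rx":0,"ry":0,"rz":0,"tx":135,"ty":-242,"tz":40,"gripper":43},{"rx":0,"ry":0,"rz":0,"tx":135,"ty":-242,"tz":0,"gripper":43},{"rx":0,"ry":0,"rz":0,"tx":135,"ty":-242,"tz":0,"gripper":43}]' 40
python3 - <<'E'
from h import *
c=capture("top"); print(biscuits(c),biscuits(c,.02,(155,250,222,317)))
c=capture("side"); print(biscuits(c,.028,(290,230,430,310)),biscuits(c,.02,(240,330,340,405)))
goal(586,64,130,111.5)
E
```

```text
time: 16.38
position: [0.5338, 0.34, 0.161]
eef_rot: [-3.102, -0.48, -0.008]
force: [-0.5, -0.6, -0.6]
width: 0.495
grasp_force: 3.7
[(477, -6, 59, 18, -10), (592, -147, 25, 18, -14)] [(493, 341, 25, 18, 1)]
[(476, -3, 62, 18, -10), (593, -145, 21, 17, -20)] [(497, 338, 33, 15, 25), (534, 332, 39, 18, -6)]
t [-32.  277.9  27.4] r [ 0.  -0.  -3.9] alt rz 176.0 | q1,q7 [-0.13 -2.11] pos [532.5 338.6 157.3] toolY -72.4 t 16.5 w 43.2 F [-0.8 -0.4 -1.5]
```

Both pieces are in the bowl. Next is the piece at (586,64).

```bash
python3 -m crank '[{"rx":0,"ry":0,"rz":-1,"tx":-5,"ty":45,"tz":0,"gripper":44},{"rx":0,"ry":0,"rz":-2,"tx":-11,"ty":95,"tz":0,"gripper":44},{"rx":0,"ry":0,"rz":-3,"tx":-17,"ty":145,"tz":5,"gripper":44},{"rx":0,"ry":0,"rz":-4,"tx":-23,"ty":195,"tz":15,"gripper":44},{"rx":0,"ry":0,"rz":-4,"tx":-28,"ty":240,"tz":25,"gripper":44},{"rx":0,"ry":0,"rz":-4,"tx":-32,"ty":278,"tz":27,"gripper":44},{"rx":0,"ry":0,"rz":-4,"tx":-32,"ty":278,"tz":27,"gripper":44},{"rx":0,"ry":0,"rz":-4,"tx":-32,"ty":278,"tz":27,"gripper":44},{"rx":0,"ry":0,"rz":-4,"tx":-32,"ty":278,"tz":27,"gripper":44}]' 40
python3 - <<'E'
from h import *
c=capture("side"); print(w2p(c,[.586,.064,.028])); print(biscuits(c,.028,(290,230,430,310))); crop(c,290,200,140,110,5,"pics/over3.png")
goal(586,64,78,111.5)
E
```

```text
time: 17.6
position: [0.5856, 0.0655, 0.1302]
eef_rot: [-3.085, -0.592, 0.001]
force: [-0.2, -0.8, -2.0]
width: 0.505
grasp_force: 3.5
[[319.96162182 279.26317527]]
[(477, -4, 61, 16, -10), (577, -1, 61, 17, -12), (582, -70, 30, 13, 25), (586, 67, 32, 14, 25)]
t [-0.2  1.4 52.4] r [-0.   0.   0.2] alt rz -180.0 | q1,q7 [ 0.31 -1.55] pos [585.7  65.4 130.4] toolY -68.3 t 17.6 w 43.9 F [-0.6 -0.2 -0.8]
```

View pics/over3.png

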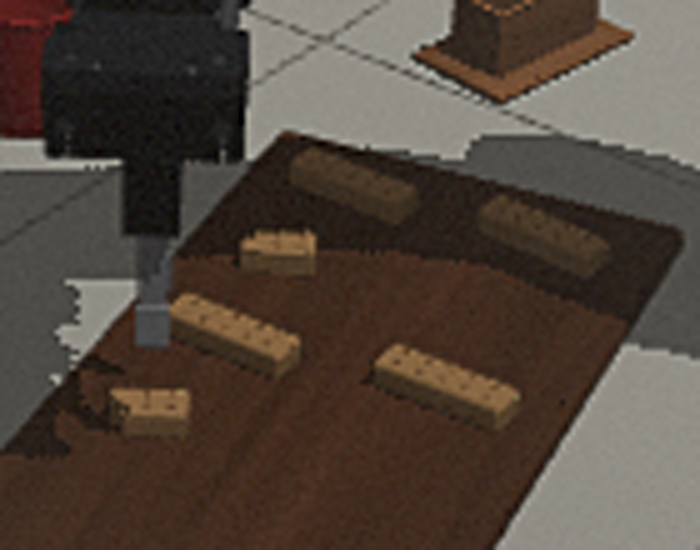

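The tips are over the piece, which is where it was measured (crop 150,410). Grip.

```bash
python3 -m crank '[{"rx":0,"ry":0,"rz":0,"tx":0,"ty":1,"tz":20,"gripper":45},{"rx":0,"ry":0,"rz":0,"tx":0,"ty":1,"tz":38,"gripper":45},{"rx":0,"ry":0,"rz":0,"tx":0,"ty":1,"tz":52,"gripper":45},{"rx":0,"ry":0,"rz":0,"tx":0,"ty":1,"tz":52,"gripper":45},{"rx":0,"ry":0,"rz":0,"tx":0,"ty":1,"tz":52,"gripper":45},{"rx":0,"ry":0,"rz":0,"tx":0,"ty":1,"tz":52,"gripper":25},{"rx":0,"ry":0,"rz":0,"tx":0,"ty":1,"tz":52,"gripper":25},{"rx":0,"ry":0,"rz":0,"tx":0,"ty":1,"tz":52,"gripper":25},{"rx":0,"ry":0,"rz":0,"tx":0,"ty":1,"tz":52,"gripper":25},{"rx":0,"ry":0,"rz":0,"tx":0,"ty":1,"tz":52,"gripper":25},{"rx":0,"ry":0,"rz":0,"tx":0,"ty":1,"tz":52,"gripper":25},{"rx":0,"ry":0,"rz":0,"tx":0,"ty":1,"tz":32,"gripper":25},{"rx":0,"ry":0,"rz":0,"tx":0,"ty":1,"tz":2,"gripper":25},{"rx":0,"ry":0,"rz":0,"tx":0,"ty":1,"tz":-28,"gripper":25},{"rx":0,"ry":0,"rz":0,"tx":0,"ty":1,"tz":-28,"gripper":25},{"rx":0,"ry":0,"rz":0,"tx":0,"ty":1,"tz":-28,"gripper":25}]' 40
python3 - <<'E'
from h import *
goal(494,339,158,111.5)
E
```

```text
time: 19.65
position: [0.5861, 0.063, 0.1583]
eef_rot: [3.086, 0.589, -0.001]
force: [-0.2, -0.7, -0.3]
width: 0.409
grasp_force: 40.0
t [  16.1 -290.5    0.3] r [0.  0.  0.1] alt rz -180.0 | q1,q7 [ 0.32 -1.54] pos [586.1  63.  158.3] toolY -68.4 t 19.6 w 35.5 F [-0.2 -0.7 -0.3]
```

```bash
python3 -m crank '[{"rx":0,"ry":0,"rz":0,"tx":2,"ty":-45,"tz":0,"gripper":25},{"rx":0,"ry":0,"rz":0,"tx":5,"ty":-95,"tz":0,"gripper":25},{"rx":0,"ry":0,"rz":0,"tx":8,"ty":-145,"tz":0,"gripper":25},{"rx":0,"ry":0,"rz":0,"tx":11,"ty":-195,"tz":0,"gripper":25},{"rx":0,"ry":0,"rz":0,"tx":14,"ty":-245,"tz":0,"gripper":25},{"rx":0,"ry":0,"rz":0,"tx":16,"ty":-290,"tz":0,"gripper":25},{"rx":0,"ry":0,"rz":0,"tx":16,"ty":-290,"tz":0,"gripper":25},{"rx":0,"ry":0,"rz":0,"tx":16,"ty":-290,"tz":0,"gripper":25},{"rx":0,"ry":0,"rz":0,"tx":16,"ty":-290,"tz":30,"gripper":25},{"rx":0,"ry":0,"rz":0,"tx":16,"ty":-290,"tz":59,"gripper":25},{"rx":0,"ry":0,"rz":0,"tx":16,"ty":-290,"tz":59,"gripper":25},{"rx":0,"ry":0,"rz":0,"tx":16,"ty":-290,"tz":59,"gripper":25},{"rx":0,"ry":0,"rz":0,"tx":16,"ty":-290,"tz":59,"gripper":43},{"rx":0,"ry":0,"rz":0,"tx":16,"ty":-290,"tz":59,"gripper":43},{"rx":0,"ry":0,"rz":0,"tx":16,"ty":-290,"tz":59,"gripper":43},{"rx":0,"ry":0,"rz":0,"tx":16,"ty":-290,"tz":59,"gripper":43},{"rx":0,"ry":0,"rz":0,"tx":16,"ty":-290,"tz":59,"gripper":43},{"rx":0,"ry":0,"rz":0,"tx":16,"ty":-290,"tz":30,"gripper":43},{"rx":0,"ry":0,"rz":0,"tx":16,"ty":-290,"tz":0,"gripper":43},{"rx":0,"ry":0,"rz":0,"tx":16,"ty":-290,"tz":0,"gripper":43}]' 40
python3 - <<'E'
from h import *
c=capture("side"); print(biscuits(c,.028,(290,230,430,310)),biscuits(c,.02,(240,330,340,405)))
goal(584,-75,130,107)
E
```

```text
time: 22.15
position: [0.4954, 0.3396, 0.1609]
eef_rot: [-3.085, -0.589, -0.006]
force: [-0.3, -0.2, -0.1]
width: 0.496
grasp_force: 3.7
[(471, -2, 52, 17, -9), (586, -143, 36, 18, -13)] [(494, 342, 21, 5, 25), (516, 326, 48, 24, 22)]
t [-69.6 417.6  29.1] r [-0.  -0.1  4.6] alt rz -175.0 | q1,q7 [-0.1  -2.07] pos [494.9 338.9 159.2] toolY -68.4 t 22.2 w 42.9 F [ 0.2 -0.3 -1. ]
```

```bash
python3 -m crank '[{"rx":0,"ry":0,"rz":0,"tx":-8,"ty":45,"tz":0,"gripper":44},{"rx":0,"ry":0,"rz":0,"tx":-16,"ty":95,"tz":0,"gripper":44},{"rx":0,"ry":0,"rz":1,"tx":-25,"ty":145,"tz":0,"gripper":44},{"rx":0,"ry":0,"rz":2,"tx":-33,"ty":195,"tz":0,"gripper":44},{"rx":0,"ry":0,"rz":3,"tx":-42,"ty":245,"tz":5,"gripper":44},{"rx":0,"ry":0,"rz":4,"tx":-50,"ty":300,"tz":10,"gripper":44},{"rx":0,"ry":0,"rz":4.5,"tx":-60,"ty":355,"tz":20,"gripper":44},{"rx":0,"ry":0,"rz":4.5,"tx":-69,"ty":400,"tz":29,"gripper":44},{"rx":0,"ry":0,"rz":4.5,"tx":-70,"ty":418,"tz":29,"gripper":44},{"rx":0,"ry":0,"rz":4.5,"tx":-70,"ty":418,"tz":29,"gripper":44},{"rx":0,"ry":0,"rz":4.5,"tx":-70,"ty":418,"tz":29,"gripper":44},{"rx":0,"ry":0,"rz":4.5,"tx":-70,"ty":418,"tz":29,"gripper":44}]' 40
python3 - <<'E'
from h import *
c=capture("top");print(biscuits(c),biscuits(c,.02,(155,250,222,317)))
c=capture("side"); print(biscuits(c,.028,(290,225,430,310)),biscuits(c,.02,(240,330,340,405))); print(w2p(c,[.584,-.075,.028]))
A=cv2.resize(c["image"][210:310,290:420],None,fx=4,fy=4,interpolation=2);B=cv2.resize(c["image"][320:420,230:350],None,fx=4,fy=4,interpolation=2)
cv2.imwrite("pics/over4.png",np.hstack([A[:,:400],B[:,:390]])[:,:,::-1])
goal(584,-75,78,107)
E
```

```text
time: 23.7
position: [0.5834, -0.0738, 0.1298]
eef_rot: [-3.106, -0.471, -0.001]
force: [-0.5, -0.7, -1.3]
width: 0.505
grasp_force: 3.5
[(478, -6, 62, 18, -10)] [(498, 342, 33, 21, 19), (531, 337, 29, 17, 23)]
[(477, -4, 61, 16, -10), (478, -134, 61, 15, -19), (571, -140, 58, 16, -13), (577, -1, 61, 17, -11), (581, -73, 25, 17, 25)] [(490, 340, 12, 5, 25), (497, 314, 15, 4, -65), (509, 328, 23, 11, 9), (537, 332, 34, 16, -9)]
[[345.84381342 247.18172652]]
t [ 0.5  0.6 51.8] r [ 0.  -0.   0.2] alt rz -180.0 | q1,q7 [ 0.49 -1.37] pos [583.3 -74.6 129.8] toolY -72.8 t 23.8 w 44.1 F [-0.3 -0.4 -0.7]
```

View pics/over4.png

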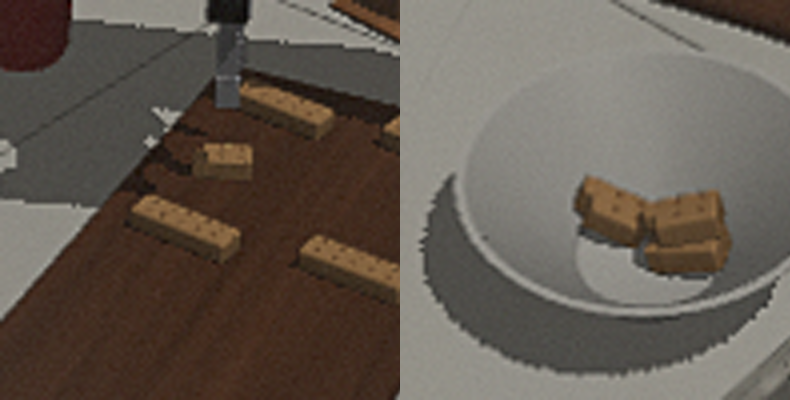

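The last broken piece is unmoved under the tips, and the bowl holds three pieces, two of them stacked low. Grip the fourth.

```bash
python3 -m crank '[{"rx":0,"ry":0,"rz":0,"tx":0,"ty":0,"tz":20,"gripper":45},{"rx":0,"ry":0,"rz":0,"tx":0,"ty":0,"tz":38,"gripper":45},{"rx":0,"ry":0,"rz":0,"tx":0,"ty":0,"tz":52,"gripper":45},{"rx":0,"ry":0,"rz":0,"tx":0,"ty":0,"tz":52,"gripper":45},{"rx":0,"ry":0,"rz":0,"tx":0,"ty":0,"tz":52,"gripper":45},{"rx":0,"ry":0,"rz":0,"tx":0,"ty":0,"tz":52,"gripper":25},{"rx":0,"ry":0,"rz":0,"tx":0,"ty":0,"tz":52,"gripper":25},{"rx":0,"ry":0,"rz":0,"tx":0,"ty":0,"tz":52,"gripper":25},{"rx":0,"ry":0,"rz":0,"tx":0,"ty":0,"tz":52,"gripper":25},{"rx":0,"ry":0,"rz":0,"tx":0,"ty":0,"tz":52,"gripper":25},{"rx":0,"ry":0,"rz":0,"tx":0,"ty":0,"tz":52,"gripper":25},{"rx":0,"ry":0,"rz":0,"tx":0,"ty":0,"tz":32,"gripper":25},{"rx":0,"ry":0,"rz":0,"tx":0,"ty":0,"tz":2,"gripper":25},{"rx":0,"ry":0,"rz":0,"tx":0,"ty":0,"tz":-28,"gripper":25},{"rx":0,"ry":0,"rz":0,"tx":0,"ty":0,"tz":-28,"gripper":25},{"rx":0,"ry":0,"rz":0,"tx":0,"ty":0,"tz":-28,"gripper":25}]' 40
python3 - <<'E'
from h import *
goal(532,341,158,107)
E
```

```text
time: 25.8
position: [0.5829, -0.0758, 0.1573]
eef_rot: [3.107, 0.467, -0.001]
force: [-0.4, -0.4, -1.2]
width: 0.406
grasp_force: 40.0
t [  73.9 -413.4   -0.7] r [-0.   0.   0.1] alt rz -180.0 | q1,q7 [ 0.49 -1.36] pos [582.9 -75.8 157.3] toolY -72.9 t 25.8 w 35.3 F [-0.4 -0.4 -1.2]
```

```bash
python3 -m crank '[{"rx":0,"ry":0,"rz":0,"tx":8,"ty":-45,"tz":0,"gripper":25},{"rx":0,"ry":0,"rz":0,"tx":18,"ty":-100,"tz":0,"gripper":25},{"rx":0,"ry":0,"rz":0,"tx":28,"ty":-155,"tz":0,"gripper":25},{"rx":0,"ry":0,"rz":0,"tx":38,"ty":-210,"tz":0,"gripper":25},{"rx":0,"ry":0,"rz":0,"tx":48,"ty":-265,"tz":0,"gripper":25},{"rx":0,"ry":0,"rz":0,"tx":57,"ty":-320,"tz":0,"gripper":25},{"rx":0,"ry":0,"rz":0,"tx":67,"ty":-375,"tz":0,"gripper":25},{"rx":0,"ry":0,"rz":0,"tx":74,"ty":-413,"tz":0,"gripper":25},{"rx":0,"ry":0,"rz":0,"tx":74,"ty":-413,"tz":0,"gripper":25},{"rx":0,"ry":0,"rz":0,"tx":74,"ty":-413,"tz":0,"gripper":25},{"rx":0,"ry":0,"rz":0,"tx":74,"ty":-413,"tz":30,"gripper":25},{"rx":0,"ry":0,"rz":0,"tx":74,"ty":-413,"tz":55,"gripper":25},{"rx":0,"ry":0,"rz":0,"tx":74,"ty":-413,"tz":55,"gripper":25},{"rx":0,"ry":0,"rz":0,"tx":74,"ty":-413,"tz":55,"gripper":25},{"rx":0,"ry":0,"rz":0,"tx":74,"ty":-413,"tz":55,"gripper":43},{"rx":0,"ry":0,"rz":0,"tx":74,"ty":-413,"tz":55,"gripper":43},{"rx":0,"ry":0,"rz":0,"tx":74,"ty":-413,"tz":55,"gripper":43},{"rx":0,"ry":0,"rz":0,"tx":74,"ty":-413,"tz":55,"gripper":43},{"rx":0,"ry":0,"rz":0,"tx":74,"ty":-413,"tz":55,"gripper":43}]' 40
python3 -m crank '[{"rx":0,"ry":0,"rz":0,"tx":0,"ty":0,"tz":-30,"gripper":43},{"rx":0,"ry":0,"rz":0,"tx":0,"ty":0,"tz":-75,"gripper":43},{"rx":0,"ry":0,"rz":0,"tx":0,"ty":0,"tz":-75,"gripper":43},{"rx":0,"ry":0,"rz":0,"tx":0,"ty":0,"tz":-75,"gripper":43},{"rx":0,"ry":0,"rz":0,"tx":0,"ty":0,"tz":-75,"gripper":43}]' 40
python3 - <<'E'
from h import *
goal(554,-337,178,65.6)
c=capture("side");print(biscuits(c,.028,(290,225,430,310)),biscuits(c,.02,(240,330,340,405)))
E
```

```text
time: 28.18
position: [0.5326, 0.3408, 0.1025]
eef_rot: [3.107, 0.467, 0.0]
force: [0.3, -0.5, -0.8]
width: 0.495
grasp_force: 3.7
time: 28.8
position: [0.5321, 0.3402, 0.1762]
eef_rot: [3.106, 0.467, -0.003]
force: [-0.1, 0.4, -1.5]
width: 0.494
grasp_force: 3.7
t [-178.3  653.7   -1. ] r [ 0.1  0.1 41.5] alt rz -138.0 | q1,q7 [-0.12 -2.12] pos [532.1 340.2 176.2] toolY -72.9 t 28.8 w 43.0 F [-0.1  0.4 -1.5]
[(476, -3, 62, 18, -11), (593, -145, 21, 17, -20)] [(493, 342, 19, 5, 25), (518, 339, 63, 46, 22)]
```

```bash
python3 -m crank '[{"rx":0,"ry":0,"rz":0,"tx":-12,"ty":45,"tz":0,"gripper":43},{"rx":0,"ry":0,"rz":0,"tx":-27,"ty":100,"tz":0,"gripper":43},{"rx":0,"ry":0,"rz":4,"tx":-42,"ty":155,"tz":0,"gripper":43},{"rx":0,"ry":0,"rz":8,"tx":-57,"ty":210,"tz":0,"gripper":43},{"rx":0,"ry":0,"rz":12,"tx":-72,"ty":265,"tz":0,"gripper":43},{"rx":0,"ry":0,"rz":16,"tx":-87,"ty":320,"tz":0,"gripper":43},{"rx":0,"ry":0,"rz":20,"tx":-102,"ty":375,"tz":0,"gripper":43},{"rx":0,"ry":0,"rz":25,"tx":-117,"ty":430,"tz":0,"gripper":43},{"rx":0,"ry":0,"rz":30,"tx":-132,"ty":485,"tz":0,"gripper":43},{"rx":0,"ry":0,"rz":35,"tx":-147,"ty":540,"tz":0,"gripper":43},{"rx":0,"ry":0,"rz":40,"tx":-162,"ty":595,"tz":0,"gripper":43},{"rx":0,"ry":0,"rz":41.5,"tx":-175,"ty":640,"tz":0,"gripper":43},{"rx":0,"ry":0,"rz":41.5,"tx":-178,"ty":654,"tz":0,"gripper":43},{"rx":0,"ry":0,"rz":41.5,"tx":-178,"ty":654,"tz":0,"gripper":43},{"rx":0,"ry":0,"rz":41.5,"tx":-178,"ty":654,"tz":0,"gripper":43},{"rx":0,"ry":0,"rz":41.5,"tx":-178,"ty":654,"tz":0,"gripper":43}]' 40
python3 - <<'E'
from h import *
c=capture("side");t=capture("top");print(biscuits(t),biscuits(t,.02,(155,250,222,317)))
A=cv2.resize(c["image"][125:225,340:440],None,fx=4,fy=4,interpolation=2);B=cv2.resize(c["image"][320:420,230:350],None,fx=4,fy=4,interpolation=2)
cv2.imwrite("pics/final.png",np.hstack([A,B[:,:390]])[:,:,::-1])
for _ in range(3): goal(554,-337,66,65.6); capture("top")
E
```

```text
time: 30.85
position: [0.5554, -0.335, 0.1778]
eef_rot: [-3.071, 0.66, -0.0]
force: [-0.2, 0.4, -0.5]
width: 0.494
grasp_force: 3.7
[(478, -138, 62, 19, -18), (478, -6, 62, 19, -10), (574, -143, 62, 19, -13), (577, -4, 62, 18, -11)] [(513, 343, 66, 22, 6), (527, 364, 33, 14, 12)]
t [ -0.5   1.7 111.8] r [-0.  -0.   0.1] alt rz -180.0 | q1,q7 [ 0.7  -1.61] pos [ 555.2 -335.7  177.8] toolY -114.3 t 30.9 w 43.1 F [ 0.  -0.1 -0.5]
t [ -0.6   1.4 111.8] r [ 0.  -0.   0.1] alt rz -180.0 | q1,q7 [ 0.7  -1.61] pos [ 555.1 -335.9  177.8] toolY -114.3 t 31.0 w 43.3 F [ 0.  -0.5 -0.7]
t [ -0.6   1.1 111.8] r [ 0.  -0.   0.1] alt rz -180.0 | q1,q7 [ 0.7  -1.61] pos [ 555.  -336.2  177.8] toolY -114.3 t 31.1 w 43.5 F [-0.1 -0.9  0.5]
```

View pics/final.png

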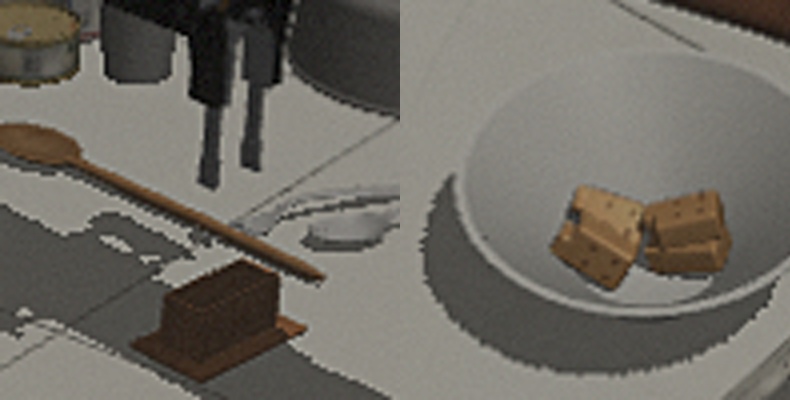

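All four pieces lie low in the bowl (one leaning), the wholes are in place, and the tongs hang above the stand. Lower them in.

```bash
python3 -m crank '[{"rx":0,"ry":0,"rz":0,"tx":-0.5,"ty":0.5,"tz":30,"gripper":43},{"rx":0,"ry":0,"rz":0,"tx":-0.5,"ty":0.5,"tz":55,"gripper":43},{"rx":0,"ry":0,"rz":0,"tx":-0.5,"ty":0.5,"tz":70,"gripper":43},{"rx":0,"ry":0,"rz":0,"tx":-0.5,"ty":0.5,"tz":80,"gripper":43},{"rx":0,"ry":0,"rz":0,"tx":-0.5,"ty":0.5,"tz":90,"gripper":43},{"rx":0,"ry":0,"rz":0,"tx":-0.5,"ty":0.5,"tz":100,"gripper":43},{"rx":0,"ry":0,"rz":0,"tx":-0.5,"ty":0.5,"tz":107,"gripper":43},{"rx":0,"ry":0,"rz":0,"tx":-0.5,"ty":0.5,"tz":109,"gripper":43},{"rx":0,"ry":0,"rz":0,"tx":-0.5,"ty":0.5,"tz":109,"gripper":43},{"rx":0,"ry":0,"rz":0,"tx":-0.5,"ty":0.5,"tz":109,"gripper":43}]' 40
python3 - <<'E'
from h import *
for _ in range(2): goal(554,-337,66,65.6); capture("top")
E
```

```text
time: 32.35
position: [0.5544, -0.3371, 0.069]
eef_rot: [3.07, -0.664, 0.001]
force: [0.5, 0.1, -1.0]
width: 0.5
grasp_force: 3.7
t [-0.4  0.1  3. ] r [ 0. -0.  0.] alt rz -180.0 | q1,q7 [ 0.69 -1.63] pos [ 554.4 -337.1   69. ] toolY -114.4 t 32.4 w 43.5 F [ 0.5  0.1 -1. ]
t [-0.4  0.1  2.9] r [ 0. -0.  0.] alt rz -180.0 | q1,q7 [ 0.69 -1.63] pos [ 554.4 -337.    68.9] toolY -114.4 t 32.4 w 43.3 F [ 0.4 -0.3 -0.6]
```

No contact yet, so down 2.5 mm more, then release.

```bash
python3 -m crank '[{"rx":0,"ry":0,"rz":0,"tx":0,"ty":0,"tz":2.5,"gripper":43},{"rx":0,"ry":0,"rz":0,"tx":0,"ty":0,"tz":2.5,"gripper":43},{"rx":0,"ry":0,"rz":0,"tx":0,"ty":0,"tz":2.5,"gripper":50},{"rx":0,"ry":0,"rz":0,"tx":0,"ty":0,"tz":2.5,"gripper":55},{"rx":0,"ry":0,"rz":0,"tx":0,"ty":0,"tz":2.5,"gripper":87},{"rx":0,"ry":0,"rz":0,"tx":0,"ty":0,"tz":2.5,"gripper":87},{"rx":0,"ry":0,"rz":0,"tx":0,"ty":0,"tz":2.5,"gripper":87},{"rx":0,"ry":0,"rz":0,"tx":0,"ty":0,"tz":2.5,"gripper":87},{"rx":0,"ry":0,"rz":0,"tx":0,"ty":0,"tz":2.5,"gripper":87},{"rx":0,"ry":0,"rz":0,"tx":0,"ty":0,"tz":2.5,"gripper":87}]' 40; python3 -m crank '[{"rx":0,"ry":0,"rz":0,"tx":0,"ty":0,"tz":-15,"gripper":87},{"rx":0,"ry":0,"rz":0,"tx":0,"ty":0,"tz":-40,"gripper":87},{"rx":0,"ry":0,"rz":0,"tx":0,"ty":0,"tz":-80,"gripper":87},{"rx":0,"ry":0,"rz":0,"tx":0,"ty":0,"tz":-130,"gripper":87},{"rx":0,"ry":0,"rz":0,"tx":0,"ty":0,"tz":-170,"gripper":87},{"rx":0,"ry":0,"rz":0,"tx":0,"ty":0,"tz":-170,"gripper":87},{"rx":0,"ry":0,"rz":0,"tx":0,"ty":0,"tz":-170,"gripper":87},{"rx":0,"ry":0,"rz":0,"tx":0,"ty":0,"tz":-170,"gripper":87}]'
python3 - <<'E'
from h import *
c=capture("side"); crop(c,345,35,110,190,3,"pics/end.png")
# compare the stand patch with the starting picture
a=cv2.imread("pics/side0.png")[155:225,365:425].astype(int); b=c["image"][155:225,365:425,::-1].astype(int)
print(abs(a-b).mean()); print(biscuits(capture("top")))
E
```

```text
time: 33.7
position: [0.5542, -0.3369, 0.0661]
eef_rot: [3.071, -0.664, 0.0]
force: [-0.9, -0.5, 0.3]
width: 0.997
grasp_force: 0.0
time: 34.7
position: [0.5537, -0.3367, 0.235]
eef_rot: [-3.07, 0.663, 0.003]
force: [-0.4, -0.4, -0.5]
width: 1.002
grasp_force: 0.0
17.79611111111111
[(478, -138, 62, 19, -17), (478, -6, 62, 19, -10), (574, -143, 62, 19, -13), (577, -4, 62, 18, -11)]
```

View pics/end.png

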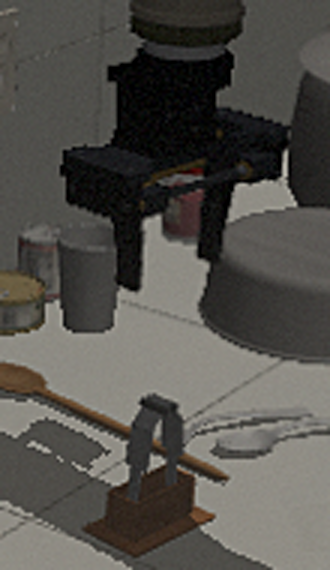

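The tongs stand upright and released in the stand, with the gripper well above them. Four wholes remain on the board.

```bash
python3 -c "
from cell import finish_job; print(finish_job())"
```

```text
the job is handed in; nothing more can be done
None
```

Job handed in: all four broken pieces are in the bowl below its rim, the four whole fingers are still on the board, and the tongs stand upright in their stand; I viewed 15 pictures, one over the limit of 14, and the hand-in returned no verdict.

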